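# Fill the tin of cupboard knobs

### The job

In the drawer stands a shallow round tin packed with brass cupboard knobs, one in the middle and six places around it, of which two are empty. Take the two loose knobs of that same size, not the larger or the smaller one, and put one upright into each empty place, so that its plate lies flat on the tin's bottom between its neighbours. Let go of them.

Things in the scene. Friction and masses are not known exactly. Their poses are not given: they have to be found in the camera images.
- knob_1: Loose brass knob of the tin's size: round plate 52 mm across, 12 mm thick, rims rounded 3 mm; straight round grip 20 mm across from the plate's middle up to 54 mm above the underside. 0.15 to 0.3 kg. Stands grip up on the drawer floor, 8 mm above the table. Origin: centre of the underside, z up; yaw is meaningless. Wrong knobs near it: plate 72 mm (62 tall, grip 28) and 32 mm (34 tall, grip 14).
- knob_2: The other loose knob, the same in every way as knob_1, with its origin likewise; either knob may go in either gap. The other hardware lying in the drawer is under 20 mm tall; the drawer's sides stand 55 mm and the key rack on its far wall 100 mm above the table.
- gap_1 (a point): Empty place in the fixed tin: point on its inner floor (11 mm above the table) for the centre of a knob's underside; z up, tin's middle 58 mm along its -x. Tin: 178 mm inside, 184 outside, rim 17 mm above inner floor. Seven places, middle and six around, 58 mm apart (6 mm play between plates, 5 to wall). Five hold knobs like knob_1, upright, stuck fast, grips to 54 mm above that floor.
- gap_2 (a point): The other empty place in the tin, a point like gap_1 with parallel axes: also on the inner floor, 58 mm from the tin's middle, and 120 degrees counter-clockwise round the tin from gap_1 as seen from above, with one filled place between the two.
Mind the look-alikes: they are no part of the job. What is shaped like the knob_2 but orange or pink is not meant.

How it is judged:
By the outcome, as a careful person would: the job done as asked, in the order asked, and still so for the second after the job is handed in, with the robot touching nothing.
It also fails if it takes over 46 s, if anything falls off the work surface, if the arm or the gripper's body presses on something with over 40 N, if the wrist force passes 120 N, or if a joint passes its speed limit or range.

### The arm

A 6-joint arm with a two-finger parallel gripper is mounted at the origin on the work surface. World frame = base frame: x ahead of the robot, y to its left, z up, the work surface at z = 0. Lengths are in m, angles in rad, forces in N, time in s.
With the tool pointing down it reaches from about 0.275 to 0.825 m from the base axis. Payload 4.9 kg.
Tool frame: the origin (TCP) lies midway between the tips of the shut fingers; the grasp point (between the pads) lies behind it (robot.grip_point_offset is the z of the grasp point in the tool frame, in m); z points along the fingers, y is the line along which they close (so a half turn about z gives the same grasp; the last joint's range is limited). The gripper opens to 85 mm and grips with 20 to 120 N. Pads are 22 mm wide; open, the fingers measure 114 mm over their backs; the gripper's body (76 mm by 85 mm) begins 54 mm behind the grasp point. The pads swing forward as they close: fully open they stand 13 mm farther back than shut.
Start: joints at [1.008, 0.326, -0.193, 1.052, 0, 1.437], TCP at [0.229, 0.5, 0.231] pointing down, gripper open.
Joint ranges: [-2.65, 2.65], [-0.97, 1.79], [-1.3, 1.35], [-1.93, 2.1], [-1.47, 1.37], [-3.14, 3.14]. Speed limits (rad/s): [2.57, 2.57, 3.14, 3.14, 3.14, 3.14].

### API

Orientations are given as a 3x3 rotation matrix whose columns are the frame's x, y, z axes.
In Python, from bench import status, capture, robot gives the robot as it stands. The module is installed in compiled form; this text tells all that it offers.
- The arm moves only by the tool servo_tool, never from a script. Its argument "steps" is a list of rows, each an object of numbers: "jaw": the finger opening in m, from 0 to 0.0854; "x", "y", "z": the shift along the tool's x, y, z in m; "twist": the turn about the tool's z in degrees. In form: [{"jaw": .., "x": .., "y": .., "z": .., "twist": ..}, ...]. A call has 1 to 10 rows; each row shifts and turns the commanded pose from where the row before left it, along the tool's axes as they then stand; what a row does not reach is not made up. A row lasts 1/12 s, in which the tool goes at most 41.7 mm and 7.16 degrees, less where a joint would pass 70% of its speed; a pose out of reach is approached as far as the arm can. A call with a gripper value outside its range is refused whole. The fingers move at their own pace and stop on an object; "force" is the grip in N (left out, the last holds). Time passes only in rows, so rows that do not move let the fingers close. It gives the time, the measured TCP pose, the force and the opening at its end, in the units of the state.
- status.read_state(): the state, without advancing time (a new reading comes with each control period).
- capture(name): name is "side" or "top" or "wrist"; returns a dict with "color" (420x560x3 uint8, blue, green, red), "K" (3x3 intrinsics, pixels), "T" (4x4, takes a point from camera to world coordinates). Camera axes: x right, y down, z forward; pixel columns grow to the right and rows downward; lengths in m; the calibration is good to about 2 mm. A picture is of the moment at which its call begins. There is no depth.
- robot.sign_off(): hands the job in, once; it reports no verdict.
The state is a dict: "t": time; "joints": joint angles; "qd": joint speeds; "tau": joint torques, N m; "ee_pos": TCP position; "ee_rot": TCP orientation; "ft_force": force on the tool from outside, world axes, zero at the start; "moment": the same for the moment, N m; "width": opening from 0.0 (shut) to 1.0 (fully open).
Only numpy, scipy, OpenCV 4.12 (cv2) and the standard library are available. Lean on these libraries where they do the work, as an engineer would, in place of code of your own. Each camera call takes 0.05 s, during which the arm holds its last target. There are 200 camera calls.

## Working session

There is one attempt and no reset: what is moved stays moved. The work goes in short steps, Python scripts to look and compute and a tool call to move; the robot and the scene stay as the last step left them, time stands still between calls to the robot, and variables do not carry over. Pictures are saved under pics/ and viewed, on a budget of 10 in all, crops included, one or two more only if the job needs it, and the job is handed in when it is done.

Besides the shell and the picture viewer there is one more tool, called as name(argument=value, ...) on one line, values as JSON. servo_tool: Moves the arm, as the interface text tells. Its arguments: {"type":"object","properties":{"steps":{"type":"array","items":{"type":"object","properties":{"jaw":{"type":"number"},"x":{"type":"number"},"y":{"type":"number"},"z":{"type":"number"},"twist":{"type":"number"}}}},"force":{"type":"number"}},"required":["steps"]}

```bash
mkdir -p pics
python3 - <<'E'
from bench import status, capture, robot
import cv2,numpy as np
for n in("top","side","wrist"):
    c=capture(n); cv2.imwrite(f"pics/{n}0.png",c["color"]); print(n,c["K"].round(1).tolist(),c["T"].round(4).tolist())
s=status.read_state(); print(s["t"],s["ee_pos"],s["ee_rot"],robot.grip_point_offset,s["ft_force"])
E
```

```text
top [[460.5, 0.0, 283.5], [0.0, 460.5, 211.1], [0.0, 0.0, 1.0]] [[-0.0177, -0.9848, 0.1726, 0.226], [-0.9996, 0.0209, 0.0163, -0.1807], [-0.0197, -0.1723, -0.9848, 1.3099], [0.0, 0.0, 0.0, 1.0]]
side [[431.0, 0.0, 281.2], [0.0, 431.0, 208.6], [0.0, 0.0, 1.0]] [[0.9829, -0.1213, 0.1385, 0.289], [-0.1841, -0.6488, 0.7383, -0.9541], [0.0003, -0.7512, -0.6601, 0.7584], [0.0, 0.0, 0.0, 1.0]]
wrist [[314.1, 0.0, 277.5], [0.0, 314.1, 207.3], [0.0, 0.0, 1.0]] [[0.416, 0.8679, 0.2716, 0.1576], [0.9094, -0.3965, -0.1257, 0.5315], [-0.0014, 0.2992, -0.9542, 0.372], [0.0, 0.0, 0.0, 1.0]]
0.15 [0.22840457 0.49984599 0.23066105] [[-9.09507586e-01  4.15686696e-01 -7.21979461e-04]
 [ 4.15687288e-01  9.09506853e-01 -1.16728163e-03]
 [ 1.71421822e-04 -1.36176919e-03 -9.99999058e-01]] -0.0187 [0.0293789  0.10589304 0.17457027]
```

View pics/top0.png

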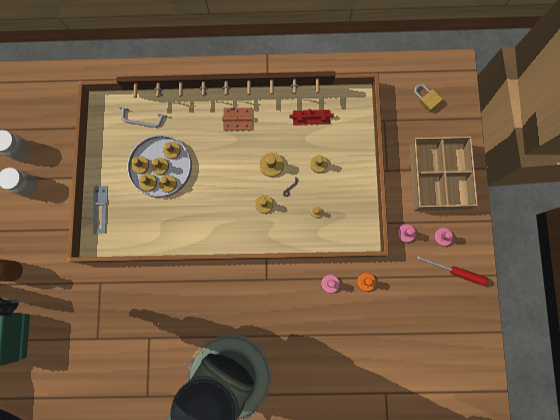

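View pics/side0.png

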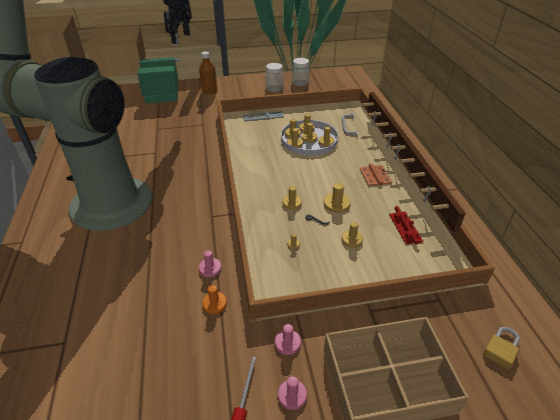

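The top view shows the tin at (160,167). The loose brass knobs are at (272,164), which looks large, (319,163) and (264,204), which look medium, and (317,212), which is small. I'll confirm the sizes in an enlarged crop.

```bash
cat > h.py <<'E'
from bench import status, capture, robot
import cv2,numpy as np
def ray(c,u,v,z):
    d=c["T"][:3,:3]@np.linalg.inv(c["K"])@[u,v,1]; o=c["T"][:3,3]; return (o+d*(z-o[2])/d[2])[:2]
def proj(c,p):
    q=np.linalg.inv(c["T"])@np.r_[p,1]; q=c["K"]@q[:3]; return q[:2]/q[2]
def circ(img,c,p,r,col,n=48,s=1,o=(0,0)):
    pts=np.array([(proj(c,np.array(p)+[r*np.cos(a),r*np.sin(a),0])-o)*s for a in np.linspace(0,2*np.pi,n)])
    cv2.polylines(img,[pts.round().astype(int)],True,col,1,cv2.LINE_AA)
E
python3 - <<'E'
from h import *
c=capture("top")
# rough centres from plate/grip-top pixels
for n,u,v,h in(("A",272,160,.07),("B",319,159.5,.062),("C",264,200,.062),("D",317,210,.042),("tin",160,166,.028)):
    print(n,ray(c,u,v,h).round(3))
img=cv2.resize(c["color"][125:230,115:345],None,fx=3.45,fy=3.45,interpolation=cv2.INTER_CUBIC)
o=np.array((115,125))
for u,v,h in((319,159.5,.062),(264,200,.062),(272,160,.07)):
    x,y=ray(c,u,v,h); circ(img,c,(x,y,.014),.026,(0,0,255),s=3.45,o=o); circ(img,c,(x,y,h),.01,(255,0,0),s=3.45,o=o)
x,y=ray(c,160,166,.028); circ(img,c,(x,y,.028),.091,(0,255,0),s=3.45,o=o)
cv2.imwrite("pics/crop1.png",img)
E
```

```text
A [ 0.589 -0.131]
B [ 0.589 -0.262]
C [ 0.477 -0.107]
D [ 0.449 -0.253]
tin [0.591 0.195]
```

View pics/crop1.png

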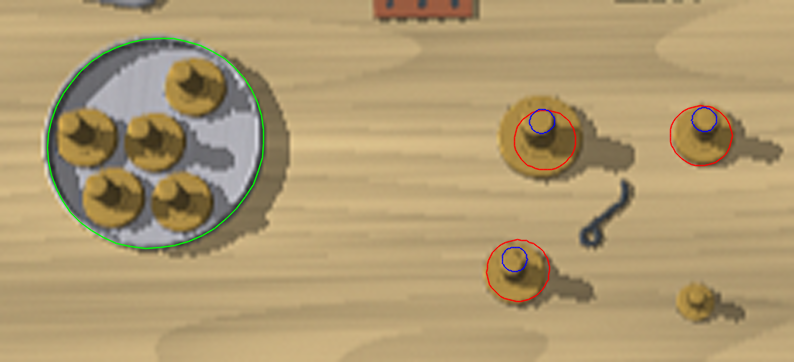

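The crop shows that B at crop (704,135) and C at (517,270) match the 52 mm overlay, so those are the two I want. A is larger and D is smaller. The empty places in the tin are at right (225,147) and upper left (128,80). I'm moving over C.

servo_tool(steps=[{"jaw":0.05,"x":-0.028,"y":-0.0264},{"jaw":0.05,"x":-0.028,"y":-0.0264},{"jaw":0.05,"x":-0.028,"y":-0.0264},{"jaw":0.05,"x":-0.028,"y":-0.0264},{"jaw":0.05,"x":-0.028,"y":-0.0264},{"jaw":0.05,"x":-0.028,"y":-0.0264},{"jaw":0.05,"x":-0.028,"y":-0.0264},{"jaw":0.05,"x":-0.028,"y":-0.0264},{"jaw":0.05,"x":-0.028,"y":-0.0264},{"jaw":0.05,"x":-0.028,"y":-0.0264}], force=40)

```text
schema error: expected keys jaw, x, y, z, twist
```

servo_tool(steps=[{"x":-0.028,"y":-0.0264,"z":0.01},{"x":-0.028,"y":-0.0264,"z":0.01},{"x":-0.028,"y":-0.0264,"z":0.01},{"x":-0.028,"y":-0.0264,"z":0.01},{"x":-0.028,"y":-0.0264,"z":0.01},{"x":-0.028,"y":-0.0264,"z":0.01},{"x":-0.028,"y":-0.0264,"z":0.01},{"z":0.01}])

```text
schema error: expected keys jaw, x, y, z, twist
```

Run:
```python
from h import *
c=capture("wrist"); s=status.read_state(); print(s["t"],s["ee_pos"],s["ee_rot"].round(3).tolist(),s["width"])
img=c["color"].copy()
circ(img,c,(.477,-.107,.020),.026,(0,0,255)); circ(img,c,(.477,-.107,.062),.01,(255,0,0))
np.save("c1.npy",c,allow_pickle=True); cv2.imwrite("pics/w1.png",cv2.resize(img,(800,600)))
```

```text
0.25 [0.22853884 0.49999506 0.23090976] [[-0.909, 0.416, -0.0], [0.416, 0.909, -0.001], [0.0, -0.001, -1.0]] 1.004738540078525
```

View pics/w1.png

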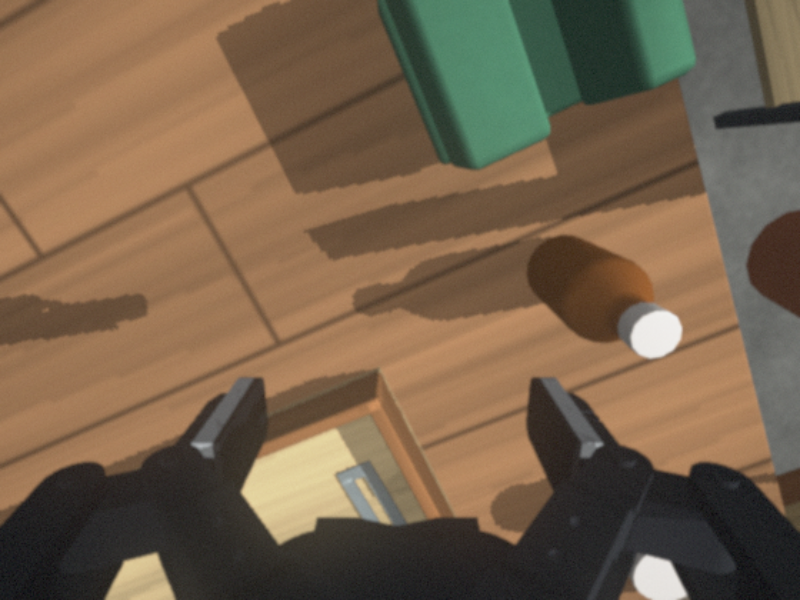

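The view shows the start position: the moves were refused because every key must be given. I'm resending them in full.

servo_tool(steps=[{"jaw":0.05,"x":-0.028,"y":-0.0264,"z":0,"twist":0},{"jaw":0.05,"x":-0.028,"y":-0.0264,"z":0,"twist":0},{"jaw":0.05,"x":-0.028,"y":-0.0264,"z":0,"twist":0},{"jaw":0.05,"x":-0.028,"y":-0.0264,"z":0,"twist":0},{"jaw":0.05,"x":-0.028,"y":-0.0264,"z":0,"twist":0},{"jaw":0.05,"x":-0.028,"y":-0.0264,"z":0,"twist":0},{"jaw":0.05,"x":-0.028,"y":-0.0264,"z":0,"twist":0},{"jaw":0.05,"x":-0.028,"y":-0.0264,"z":0,"twist":0},{"jaw":0.05,"x":-0.028,"y":-0.0264,"z":0,"twist":0},{"jaw":0.05,"x":-0.028,"y":-0.0264,"z":0,"twist":0}], force=40)

```text
t: 1.08
ee_pos: [0.3738, 0.142, 0.2315]
ee_rot: [[-0.91, 0.416, 0.001], [0.416, 0.91, 0.0], [-0.001, 0.0, -1.0]]
ft_force: [-0.2, 0.8, 0.8]
width: 0.586
```

servo_tool(steps=[{"jaw":0.05,"x":-0.028,"y":-0.0264,"z":0.01,"twist":0},{"jaw":0.05,"x":-0.028,"y":-0.0264,"z":0.01,"twist":0},{"jaw":0.05,"x":-0.028,"y":-0.0264,"z":0.01,"twist":0},{"jaw":0.05,"x":-0.028,"y":-0.0264,"z":0.01,"twist":0},{"jaw":0.05,"x":-0.028,"y":-0.0264,"z":0.01,"twist":0},{"jaw":0.05,"x":-0.028,"y":-0.0264,"z":0.01,"twist":0},{"jaw":0.05,"x":-0.028,"y":-0.0264,"z":0.01,"twist":0},{"jaw":0.05,"x":0,"y":0,"z":0.01,"twist":0}])

```text
t: 1.75
ee_pos: [0.4785, -0.1122, 0.1512]
ee_rot: [[-0.907, 0.422, 0.004], [0.422, 0.907, -0.004], [-0.005, -0.002, -1.0]]
ft_force: [1.0, -0.7, 0.6]
width: 0.589
```

Run:
```python
from h import *
c=capture("wrist"); s=status.read_state(); print(s["t"],s["ee_pos"],s["ee_rot"].round(3).tolist(),s["width"])
img=c["color"].copy()
circ(img,c,(.477,-.107,.020),.026,(0,0,255)); circ(img,c,(.477,-.107,.062),.01,(255,0,0))
np.save("c1.npy",c,allow_pickle=True); cv2.imwrite("pics/w2.png",cv2.resize(img,(800,600)))
```

```text
1.8 [ 0.4753876  -0.10874551  0.14898176] [[-0.907, 0.42, -0.001], [0.42, 0.907, 0.0], [0.001, -0.0, -1.0]] 0.5846385947656284
```

View pics/w2.png

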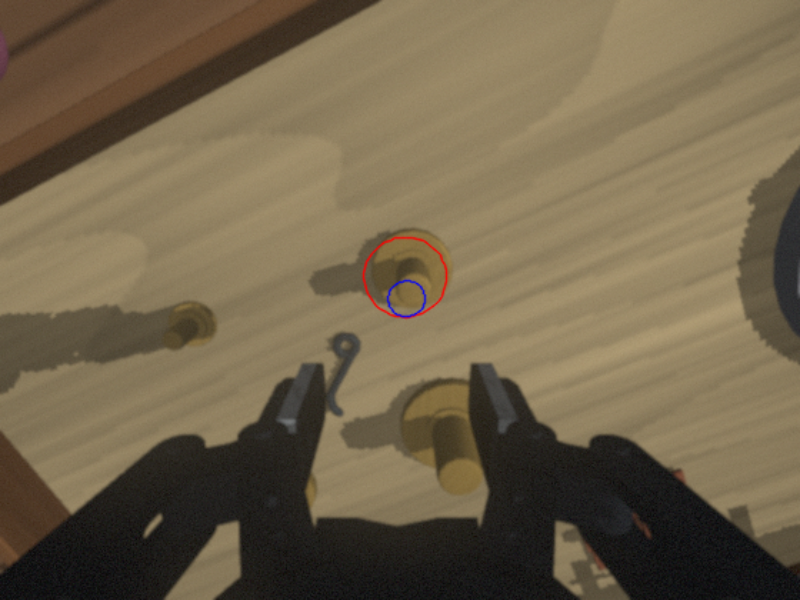

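The wrist view shows knob C with its grip top at about (412,293) and its plate centre at about (412,269), close to the overlay. Next I'll compute the refined target.

Run:
```python
from h import *
c=np.load("c1.npy",allow_pickle=True).item()
g=ray(c,412*.7,293*.7,.062); p=ray(c,411.8*.7,270*.7,.020); print(g,p)
# knob B from top, second estimate from side grip top (353,227)
s=capture("side"); print(ray(s,353,226,.062), ray(s,292,190,.062))
st=status.read_state(); R=st["ee_rot"]; 
print(st["ee_pos"], R.T@(np.r_[(g+p)/2,0.034]-st["ee_pos"]))
```

```text
[ 0.4756621 -0.1027654] [ 0.47437831 -0.10088299]
[ 0.5888018  -0.26676752] [ 0.47565716 -0.10909596]
[ 0.47392413 -0.10668454  0.14956087] [0.00063697 0.00487128 0.11556386]
```

servo_tool(steps=[{"jaw":0.05,"x":0.0005,"y":0.0035,"z":0.03,"twist":0},{"jaw":0.05,"x":0,"y":0,"z":0.03,"twist":0},{"jaw":0.05,"x":0,"y":0,"z":0.03,"twist":0},{"jaw":0.05,"x":0,"y":0,"z":0.027,"twist":0},{"jaw":0.05,"x":0,"y":0,"z":0,"twist":0},{"jaw":0.01,"x":0,"y":0,"z":0,"twist":0},{"jaw":0.01,"x":0,"y":0,"z":0,"twist":0},{"jaw":0.01,"x":0,"y":0,"z":0,"twist":0},{"jaw":0.01,"x":0,"y":0,"z":0,"twist":0},{"jaw":0.01,"x":0,"y":0,"z":0,"twist":0}], force=40)

```text
t: 2.68
ee_pos: [0.4775, -0.1025, 0.0362]
ee_rot: [[-0.91, 0.415, 0.003], [0.415, 0.91, -0.0], [-0.003, 0.001, -1.0]]
ft_force: [-0.3, 1.6, 8.2]
width: 0.216
```

servo_tool(steps=[{"jaw":0.01,"x":0,"y":0,"z":0,"twist":0},{"jaw":0.01,"x":0,"y":0,"z":0,"twist":0},{"jaw":0.01,"x":0,"y":0,"z":-0.03,"twist":0},{"jaw":0.01,"x":0,"y":0,"z":-0.04,"twist":0},{"jaw":0.01,"x":0,"y":0,"z":-0.04,"twist":0},{"jaw":0.01,"x":0,"y":0,"z":-0.04,"twist":0},{"jaw":0.01,"x":0,"y":0,"z":0,"twist":0}])

```text
t: 3.27
ee_pos: [0.4805, -0.1042, 0.1925]
ee_rot: [[-0.909, 0.416, 0.012], [0.416, 0.909, -0.005], [-0.013, 0.001, -1.0]]
ft_force: [2.6, -1.0, -2.7]
width: 0.22
```

Opening ~19 mm: gripped and lifted. I'm going over the tin for a close look.

servo_tool(steps=[{"jaw":0.01,"x":-0.0052,"y":0.0353,"z":0,"twist":0},{"jaw":0.01,"x":-0.0052,"y":0.0353,"z":0,"twist":0},{"jaw":0.01,"x":-0.0052,"y":0.0353,"z":0,"twist":0},{"jaw":0.01,"x":-0.0052,"y":0.0353,"z":0,"twist":0},{"jaw":0.01,"x":-0.0052,"y":0.0353,"z":0,"twist":0},{"jaw":0.01,"x":-0.0052,"y":0.0353,"z":0,"twist":0},{"jaw":0.01,"x":-0.0052,"y":0.0353,"z":0,"twist":0},{"jaw":0.01,"x":-0.0052,"y":0.0353,"z":0,"twist":0},{"jaw":0.01,"x":-0.0052,"y":0.0353,"z":0,"twist":0},{"jaw":0.01,"x":0,"y":0,"z":0,"twist":0}])

```text
t: 4.1
ee_pos: [0.653, 0.1726, 0.1834]
ee_rot: [[-0.912, 0.411, 0.002], [0.411, 0.912, 0.003], [-0.001, 0.003, -1.0]]
ft_force: [-0.6, -0.0, -2.4]
width: 0.214
```

servo_tool(steps=[{"jaw":0.01,"x":0,"y":0,"z":0,"twist":0},{"jaw":0.01,"x":0,"y":0,"z":0,"twist":0},{"jaw":0.01,"x":0,"y":0,"z":0,"twist":0}])

```text
t: 4.35
ee_pos: [0.6499, 0.166, 0.1841]
ee_rot: [[-0.909, 0.417, -0.001], [0.417, 0.909, -0.001], [0.001, -0.001, -1.0]]
ft_force: [0.4, 0.1, -2.4]
width: 0.216
```

Run:
```python
from h import *
c=capture("wrist"); s=status.read_state(); print(s["t"],s["ee_pos"],s["ee_rot"].round(3).tolist(),s["width"])
c["st"]=s
np.save("c2.npy",c,allow_pickle=True)
img=cv2.resize(c["color"],(800,600),interpolation=cv2.INTER_CUBIC)
circ(img,c,(.591,.195,.028),.0905,(0,255,0),s=800/560)
cv2.imwrite("pics/w3.png",img)
```

```text
4.4 [0.65004098 0.16582448 0.18439462] [[-0.909, 0.417, -0.001], [0.417, 0.909, -0.0], [0.0, -0.001, -1.0]] 0.22053650705137293
```

View pics/w3.png

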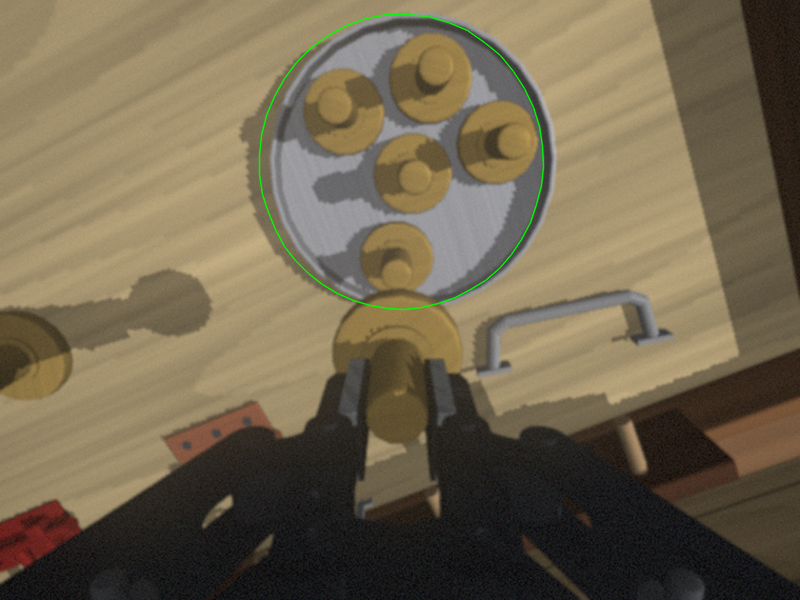

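The close view shows the grip tops in the tin, in 800-px coordinates: middle (415,175), upper (436,65), upper left (335,105), right (515,141) and lower (397,271). The held knob's plate spans columns 332–463, with its upper edge at row 290. The gaps are at left (~315,200) and lower right (~475,235). I'll fit the tin pose and the held knob in this one camera.

```bash
cat > fit.py <<'E'
from h import *
from scipy.optimize import least_squares
c=np.load("c2.npy",allow_pickle=True).item(); k=.7
G=np.array([(415,175),(436,65),(335,105),(515,141),(397,271)])*k
P=np.array([(412,173.5),(430,77),(343.5,111),(497.5,142),(396.5,259)])*k
idx=[None,3,2,4,0]
def places(x,y,a): return [np.array([x,y])+(0 if i is None else .058*np.array([np.cos(a+i*np.pi/3),np.sin(a+i*np.pi/3)])) for i in idx]
for obs,z in((G,.065),(P,.020)):
    W=[ray(c,*o,z) for o in obs]
    best=min((least_squares(lambda q:np.ravel([r-np.array(w) for r,w in zip(
      [q[:2]+(0 if i is None else .058*np.array([np.cos(q[2]+i*s*np.pi/3),np.sin(q[2]+i*s*np.pi/3)])) for i in idx],W)]),[.59,.195,a0]) for s in(1,-1) for a0 in np.arange(6)),key=lambda r:r.cost)
    W=np.array(W); d=W[1:]-W[0]; print(z,best.x.round(4),"res mm",(best.fun*1e3).round(1)); print(" angles",np.degrees(np.arctan2(d[:,1],d[:,0])).round(1),"r",np.hypot(*d.T).round(4))
s=c["st"]
def f(q):
    pts=np.array([proj(c,np.array([q[0]+.026*np.cos(a),q[1]+.026*np.sin(a),q[2]])) for a in np.linspace(0,2*np.pi,180)])/k
    return [pts[:,0].min()-332,pts[:,0].max()-463,pts[:,1].min()-290]
q=least_squares(f,[*s["ee_pos"][:2],s["ee_pos"][2]-.02]).x
print("held plate (6mm above underside)",q,"rel tcp tool",s["ee_rot"].T@(q-s["ee_pos"]))
E
python3 fit.py
```

```text
0.065 [ 0.5934  0.2026 -0.6142] res mm [ 0.5 -0.  -0.6  0.8 -1.  -0.1 -0.6  0.5  1.7 -1.2]
 angles [ 144.9 -154.6   83.6  -34.9] r [0.0566 0.0566 0.0576 0.0564]
0.02 [0.5934 0.2023 5.6711] res mm [-0.1  0.3  0.5 -0.   0.2 -0.4 -0.  -0.  -0.5  0.1]
 angles [ 145.  -155.8   85.   -34.7] r [0.0586 0.058  0.0583 0.0583]
held plate (6mm above underside) [0.64722079 0.16675247 0.16217758] rel tcp tool [ 0.00294309 -0.00032095  0.02221817]
```

The grip-top and plate fits agree: tin centre (0.5934, 0.2025), filled places at −35, 85, 145 and 205°, so the gaps are at −95° (gap_1) and 25° (gap_2). I'm going to gap_1 first, stopping above the rim.

servo_tool(steps=[{"jaw":0.01,"x":0.0148,"y":-0.0149,"z":0,"twist":0},{"jaw":0.01,"x":0.0148,"y":-0.0149,"z":0,"twist":0},{"jaw":0.01,"x":0.0148,"y":-0.0149,"z":0,"twist":0},{"jaw":0.01,"x":0,"y":0,"z":0,"twist":0},{"jaw":0.01,"x":0,"y":0,"z":0.0275,"twist":0},{"jaw":0.01,"x":0,"y":0,"z":0.0275,"twist":0},{"jaw":0.01,"x":0,"y":0,"z":0.0275,"twist":0},{"jaw":0.01,"x":0,"y":0,"z":0.0275,"twist":0},{"jaw":0.01,"x":0,"y":0,"z":0,"twist":0},{"jaw":0.01,"x":0,"y":0,"z":0,"twist":0}])

```text
t: 5.23
ee_pos: [0.5905, 0.144, 0.0736]
ee_rot: [[-0.909, 0.417, -0.003], [0.417, 0.909, -0.0], [0.003, -0.002, -1.0]]
ft_force: [0.2, 1.4, -1.1]
width: 0.218
```

Run:
```python
from h import *
c=capture("wrist"); s=status.read_state(); print(s["t"],s["ee_pos"],s["ee_rot"].round(3).tolist(),s["width"],s["ft_force"])
c["st"]=s
np.save("c3.npy",c,allow_pickle=True)
img=cv2.resize(c["color"],(800,600),interpolation=cv2.INTER_CUBIC)
circ(img,c,(.5882,.1447,.023),.026,(0,255,0),s=800/560)
for a in(-35,0): 
  r=.058 if a else 0; a=np.radians(a); circ(img,c,(.5934+r*np.cos(a),.2025+r*np.sin(a),.065),.010,(255,0,0),s=800/560)
p=s["ee_rot"]@[.0029,-.0003,.0165]+s["ee_pos"]; circ(img,c,p,.026,(0,0,255),s=800/560)
cv2.imwrite("pics/w4.png",img)
```

```text
5.2833 [0.5921704  0.14434508 0.07522888] [[-0.909, 0.417, 0.0], [0.417, 0.909, 0.0], [-0.0, 0.0, -1.0]] 0.21565949309716656 [-0.46927561 -1.37102013 -1.28584396]
```

View pics/w4.png

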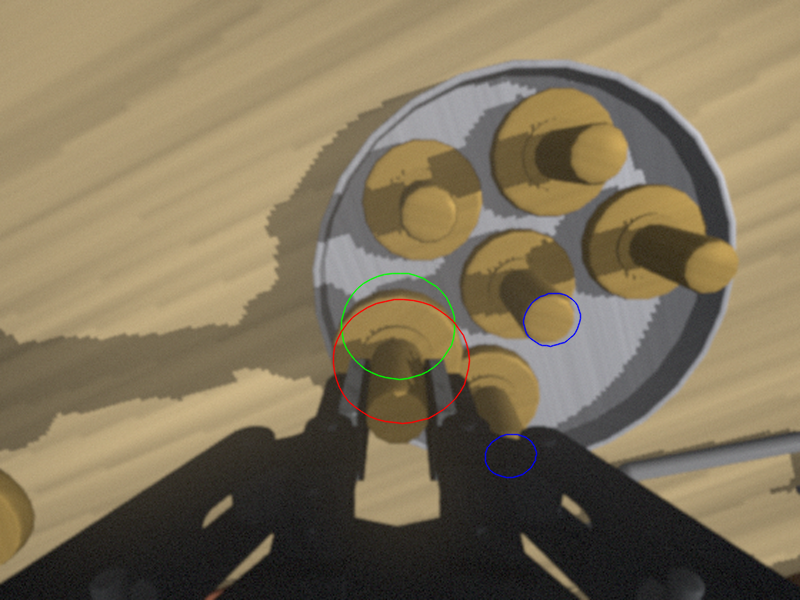

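The view shows the held plate (upper edge at row ~291, columns ~338–463) nearly over the target. The middle grip top at (549,319) matches its overlay. I'll refit the relative offset from this picture.

Run:
```python
from h import *
from scipy.optimize import least_squares
c=np.load("c3.npy",allow_pickle=True).item(); k=.7; s=c["st"]; a0=np.radians(-35.1)
names={"mid":None,"145":3,"205":4,"85":2}
pl=lambda q,i: np.array(q[:2])+(0 if i is None else .058*np.array([np.cos(q[2]+i*np.pi/3),np.sin(q[2]+i*np.pi/3)]))
obs=[(None,(517,283.5),.02),(4,(422.5,199.5),.02),(3,(553,151.5),.02),(2,(644,241.5),.02),(None,(549,319),.065),(4,(429,214),.065),(3,(599,154),.065),(2,(711,265),.065)]
# idx: angles -35+60i: 85->2,145->3,205->4
W=[ray(c,u*k,v*k,z) for i,(u,v),z in obs]
r=least_squares(lambda q:np.ravel([pl(q,o[0])-w for o,w in zip(obs,W)]),[.5934,.2025,a0])
print(r.x,(r.fun*1e3).round(1)); g1=pl(r.x,-1); g2=pl(r.x,1); print("gaps",g1,g2)
z=s["ee_pos"][2]-.0222
def f(q):
    p=np.array([proj(c,np.array([q[0]+.026*np.cos(a),q[1]+.026*np.sin(a),q[2]])) for a in np.linspace(0,2*np.pi,180)])/k
    return [p[:,0].min()-338,p[:,0].max()-463,p[:,1].min()-291]
q=least_squares(f,[.59,.145,z]).x
q2=least_squares(lambda v:[(f([*v,z])[0]+f([*v,z])[1])/2,f([*v,z])[2]],[.59,.145]).x
R=s["ee_rot"]; print("held",q,q2,"tool",R.T@(q-s["ee_pos"]))
print("move tool", R.T@(np.r_[g1-q2,0]),R.T@(np.r_[g1-q[:2],0]))
```

```text
[ 0.5928484   0.20174805 -0.61038155] [ 0.5 -0.3 -0.2 -1.   0.2 -0.1  0.3  0.3  0.1 -0.  -0.7 -0.4 -0.9  0.5
  0.7  0.9]
gaps [0.58782132 0.14396632] [0.64540239 0.22628534]
held [0.5908623  0.14472054 0.04352574] [0.58825436 0.14583436] tool [ 0.00135801 -0.00021163  0.03170255]
move tool [-3.84528198e-04 -1.87862785e-03 -3.25200044e-07] [ 2.45034260e-03 -1.95249982e-03 -1.45363450e-06]
```

servo_tool(steps=[{"jaw":0.01,"x":0.0005,"y":-0.0015,"z":0,"twist":0},{"jaw":0.01,"x":0,"y":0,"z":0.007,"twist":0},{"jaw":0.01,"x":0,"y":0,"z":0.007,"twist":0},{"jaw":0.01,"x":0,"y":0,"z":0.007,"twist":0},{"jaw":0.01,"x":0,"y":0,"z":0.006,"twist":0},{"jaw":0.01,"x":0,"y":0,"z":0.003,"twist":0},{"jaw":0.01,"x":0,"y":0,"z":0,"twist":0},{"jaw":0.01,"x":0,"y":0,"z":0,"twist":0}])

```text
t: 5.95
ee_pos: [0.5903, 0.1437, 0.0439]
ee_rot: [[-0.909, 0.416, -0.001], [0.416, 0.909, -0.0], [0.001, -0.0, -1.0]]
ft_force: [0.4, 0.5, -2.2]
width: 0.214
```

servo_tool(steps=[{"jaw":0.01,"x":0,"y":0,"z":0.002,"twist":0},{"jaw":0.01,"x":0,"y":0,"z":0,"twist":0}])

```text
t: 6.12
ee_pos: [0.5907, 0.1437, 0.0422]
ee_rot: [[-0.909, 0.416, 0.0], [0.416, 0.909, 0.0], [-0.0, 0.0, -1.0]]
ft_force: [0.2, 0.6, -2.6]
width: 0.22
```

servo_tool(steps=[{"jaw":0.01,"x":0,"y":0,"z":0.002,"twist":0},{"jaw":0.01,"x":0,"y":0,"z":0,"twist":0}])

```text
t: 6.28
ee_pos: [0.5905, 0.1436, 0.0401]
ee_rot: [[-0.909, 0.416, -0.0], [0.416, 0.909, -0.0], [0.0, -0.0, -1.0]]
ft_force: [-0.1, 0.9, -2.5]
width: 0.219
```

No contact yet, and the plate is below the rim without touching it. I'm continuing down.

servo_tool(steps=[{"jaw":0.01,"x":0,"y":0,"z":0.0015,"twist":0},{"jaw":0.01,"x":0,"y":0,"z":0,"twist":0}])

```text
t: 6.45
ee_pos: [0.5908, 0.1438, 0.0393]
ee_rot: [[-0.91, 0.416, 0.001], [0.416, 0.91, 0.0], [-0.0, 0.0, -1.0]]
ft_force: [-1.0, 0.9, 0.6]
width: 0.216
```

servo_tool(steps=[{"jaw":0.01,"x":0,"y":0,"z":0.0015,"twist":0},{"jaw":0.01,"x":0,"y":0,"z":0,"twist":0}])

```text
t: 6.62
ee_pos: [0.5908, 0.1438, 0.0392]
ee_rot: [[-0.91, 0.416, 0.001], [0.416, 0.91, 0.0], [-0.001, 0.001, -1.0]]
ft_force: [-4.7, 0.2, 12.3]
width: 0.219
```

Contact came at TCP z 0.039, which puts the underside at the tin floor. I'm releasing, rising and going to the other knob.

servo_tool(steps=[{"jaw":0.01,"x":0,"y":0,"z":-0.001,"twist":0},{"jaw":0.042,"x":0,"y":0,"z":0,"twist":0},{"jaw":0.042,"x":0,"y":0,"z":0,"twist":0},{"jaw":0.042,"x":0,"y":0,"z":0,"twist":0},{"jaw":0.042,"x":0,"y":0,"z":0,"twist":0},{"jaw":0.042,"x":0,"y":0,"z":-0.02,"twist":0},{"jaw":0.042,"x":0,"y":0,"z":-0.035,"twist":0},{"jaw":0.042,"x":0,"y":0,"z":-0.035,"twist":0},{"jaw":0.042,"x":0,"y":0,"z":-0.03,"twist":0},{"jaw":0.05,"x":-0.015,"y":-0.0333,"z":0,"twist":0}])

```text
t: 7.45
ee_pos: [0.5946, 0.112, 0.1651]
ee_rot: [[-0.912, 0.409, 0.011], [0.409, 0.912, 0.004], [-0.009, 0.008, -1.0]]
ft_force: [1.5, -1.2, 1.1]
width: 0.582
```

servo_tool(steps=[{"jaw":0.05,"x":-0.015,"y":-0.0333,"z":0,"twist":0},{"jaw":0.05,"x":-0.015,"y":-0.0333,"z":0,"twist":0},{"jaw":0.05,"x":-0.015,"y":-0.0333,"z":0,"twist":0},{"jaw":0.05,"x":-0.015,"y":-0.0333,"z":0,"twist":0},{"jaw":0.05,"x":-0.015,"y":-0.0333,"z":0,"twist":0},{"jaw":0.05,"x":-0.015,"y":-0.0333,"z":0,"twist":0},{"jaw":0.05,"x":-0.015,"y":-0.0333,"z":0,"twist":0},{"jaw":0.05,"x":-0.015,"y":-0.0333,"z":0,"twist":0},{"jaw":0.05,"x":-0.015,"y":-0.0333,"z":0,"twist":0},{"jaw":0.05,"x":-0.015,"y":-0.0333,"z":0,"twist":0}])

```text
t: 8.28
ee_pos: [0.588, -0.2599, 0.1581]
ee_rot: [[-0.909, 0.416, -0.0], [0.416, 0.909, 0.0], [0.0, 0.0, -1.0]]
ft_force: [0.7, -0.3, -0.7]
width: 0.585
```

servo_tool(steps=[{"jaw":0.05,"x":0,"y":0,"z":0,"twist":0},{"jaw":0.05,"x":0,"y":0,"z":0,"twist":0},{"jaw":0.05,"x":0,"y":0,"z":0,"twist":0}])

```text
t: 8.53
ee_pos: [0.588, -0.2578, 0.1578]
ee_rot: [[-0.909, 0.416, -0.001], [0.416, 0.909, 0.001], [0.001, 0.001, -1.0]]
ft_force: [-0.3, 0.8, -0.0]
width: 0.591
```

Run:
```python
from h import *
c=capture("wrist"); s=status.read_state(); print(s["t"],s["ee_pos"],s["ee_rot"].round(3).tolist(),s["width"],s["ft_force"])
c["st"]=s
np.save("c4.npy",c,allow_pickle=True)
img=cv2.resize(c["color"],(800,600),interpolation=cv2.INTER_CUBIC)
circ(img,c,(.588,-.26,.017),.026,(0,0,255),s=800/560);circ(img,c,(.588,-.26,.062),.01,(255,0,0),s=800/560)
cv2.imwrite("pics/w5.png",img)
```

```text
8.5833 [ 0.58810529 -0.25714014  0.15794034] [[-0.91, 0.415, -0.001], [0.415, 0.91, 0.001], [0.001, 0.0, -1.0]] 0.5838009747068696 [ 0.19792716  0.44479454 -0.01524667]
```

View pics/w5.png

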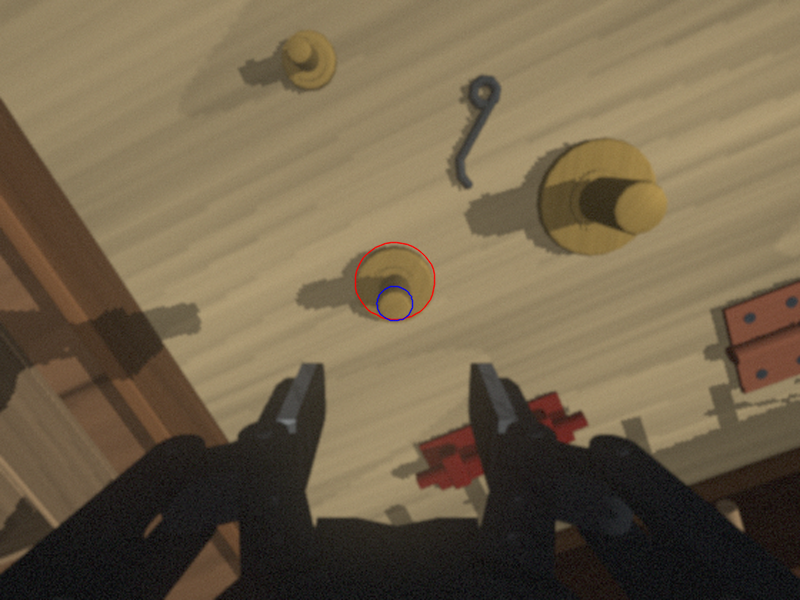

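The view shows the 52 mm knob at grip top (396,305), on the overlay. The big one is at (600,195) and the small one at (310,60). I'm grasping it.

servo_tool(steps=[{"jaw":0.05,"x":-0.001,"y":-0.002,"z":0.03,"twist":0},{"jaw":0.05,"x":0,"y":0,"z":0.032,"twist":0},{"jaw":0.05,"x":0,"y":0,"z":0.03,"twist":0},{"jaw":0.05,"x":0,"y":0,"z":0.03,"twist":0},{"jaw":0.05,"x":0,"y":0,"z":0,"twist":0},{"jaw":0.01,"x":0,"y":0,"z":0,"twist":0},{"jaw":0.01,"x":0,"y":0,"z":0,"twist":0},{"jaw":0.01,"x":0,"y":0,"z":0,"twist":0},{"jaw":0.01,"x":0,"y":0,"z":0,"twist":0},{"jaw":0.01,"x":0,"y":0,"z":0,"twist":0}], force=40)

```text
t: 9.42
ee_pos: [0.5901, -0.2608, 0.0387]
ee_rot: [[-0.91, 0.415, 0.004], [0.415, 0.91, -0.001], [-0.004, 0.0, -1.0]]
ft_force: [-0.5, 1.3, 6.5]
width: 0.217
```

servo_tool(steps=[{"jaw":0.01,"x":0,"y":0,"z":0,"twist":0},{"jaw":0.01,"x":0,"y":0,"z":0,"twist":0},{"jaw":0.01,"x":0,"y":0,"z":0,"twist":0}])

```text
t: 9.67
ee_pos: [0.5901, -0.2608, 0.0387]
ee_rot: [[-0.91, 0.416, 0.004], [0.416, 0.91, -0.001], [-0.004, 0.0, -1.0]]
ft_force: [-0.2, 1.6, 6.0]
width: 0.216
```

servo_tool(steps=[{"jaw":0.01,"x":0,"y":0,"z":-0.03,"twist":0},{"jaw":0.01,"x":0,"y":0,"z":-0.04,"twist":0},{"jaw":0.01,"x":0,"y":0,"z":-0.04,"twist":0},{"jaw":0.01,"x":0,"y":0,"z":-0.04,"twist":0},{"jaw":0.01,"x":0,"y":0,"z":0,"twist":0},{"jaw":0.01,"x":0,"y":0,"z":0,"twist":0}])

```text
t: 10.17
ee_pos: [0.5903, -0.2616, 0.1902]
ee_rot: [[-0.909, 0.416, 0.006], [0.416, 0.909, -0.004], [-0.007, -0.001, -1.0]]
ft_force: [-0.7, 0.6, -3.3]
width: 0.213
```

servo_tool(steps=[{"jaw":0.01,"x":0.0116,"y":0.0359,"z":0,"twist":0},{"jaw":0.01,"x":0.0116,"y":0.0359,"z":0,"twist":0},{"jaw":0.01,"x":0.0116,"y":0.0359,"z":0,"twist":0},{"jaw":0.01,"x":0.0116,"y":0.0359,"z":0,"twist":0},{"jaw":0.01,"x":0.0116,"y":0.0359,"z":0,"twist":0},{"jaw":0.01,"x":0.0116,"y":0.0359,"z":0,"twist":0},{"jaw":0.01,"x":0.0116,"y":0.0359,"z":0,"twist":0},{"jaw":0.01,"x":0.0116,"y":0.0359,"z":0,"twist":0},{"jaw":0.01,"x":0.0116,"y":0.0359,"z":0,"twist":0},{"jaw":0.01,"x":0.0116,"y":0.0359,"z":0,"twist":0}])

```text
t: 11.0
ee_pos: [0.6308, 0.1161, 0.1842]
ee_rot: [[-0.909, 0.416, -0.003], [0.416, 0.909, -0.0], [0.003, -0.002, -1.0]]
ft_force: [0.7, -0.2, -2.3]
width: 0.217
```

servo_tool(steps=[{"jaw":0.01,"x":0.0116,"y":0.0359,"z":0,"twist":0},{"jaw":0.01,"x":0.0116,"y":0.0359,"z":0,"twist":0},{"jaw":0.01,"x":0.0116,"y":0.0359,"z":0,"twist":0},{"jaw":0.01,"x":0,"y":0,"z":0,"twist":0},{"jaw":0.01,"x":0,"y":0,"z":0,"twist":0},{"jaw":0.01,"x":0,"y":0,"z":0,"twist":0}])

```text
t: 11.5
ee_pos: [0.6442, 0.2264, 0.1844]
ee_rot: [[-0.91, 0.415, -0.003], [0.415, 0.91, -0.001], [0.002, -0.003, -1.0]]
ft_force: [0.1, -0.6, -2.2]
width: 0.217
```

servo_tool(steps=[{"jaw":0.01,"x":-0.003,"y":0.001,"z":0,"twist":0},{"jaw":0.01,"x":0,"y":0,"z":0.026,"twist":0},{"jaw":0.01,"x":0,"y":0,"z":0.026,"twist":0},{"jaw":0.01,"x":0,"y":0,"z":0.026,"twist":0},{"jaw":0.01,"x":0,"y":0,"z":0.026,"twist":0},{"jaw":0.01,"x":0,"y":0,"z":0,"twist":0},{"jaw":0.01,"x":0,"y":0,"z":0,"twist":0},{"jaw":0.01,"x":0,"y":0,"z":0,"twist":0}])

```text
t: 12.17
ee_pos: [0.6496, 0.2256, 0.0837]
ee_rot: [[-0.909, 0.417, 0.002], [0.417, 0.909, 0.0], [-0.001, 0.001, -1.0]]
ft_force: [1.0, 0.2, -1.3]
width: 0.225
```

Run:
```python
from h import *
c=capture("wrist"); s=status.read_state(); print(s["t"],s["ee_pos"],s["ee_rot"].round(3).tolist(),s["width"],s["ft_force"])
c["st"]=s
np.save("c5.npy",c,allow_pickle=True)
img=cv2.resize(c["color"],(800,600),interpolation=cv2.INTER_CUBIC)
for i in range(6):
  a=np.radians(-35.05+60*i); circ(img,c,(.5931+.058*np.cos(a),.2021+.058*np.sin(a),.018),.026,(0,255,0),s=800/560)
p=np.r_[.6456,.2266,s["ee_pos"][2]-.0247]; circ(img,c,p,.026,(0,0,255),n=120,s=800/560)
cv2.imwrite("pics/w6.png",img)
```

```text
12.2167 [0.65016534 0.22605611 0.08449182] [[-0.909, 0.417, 0.003], [0.417, 0.909, 0.001], [-0.003, 0.002, -1.0]] 0.21793886008175337 [ 0.1023193  -0.72780768 -1.84221476]
```

View pics/w6.png

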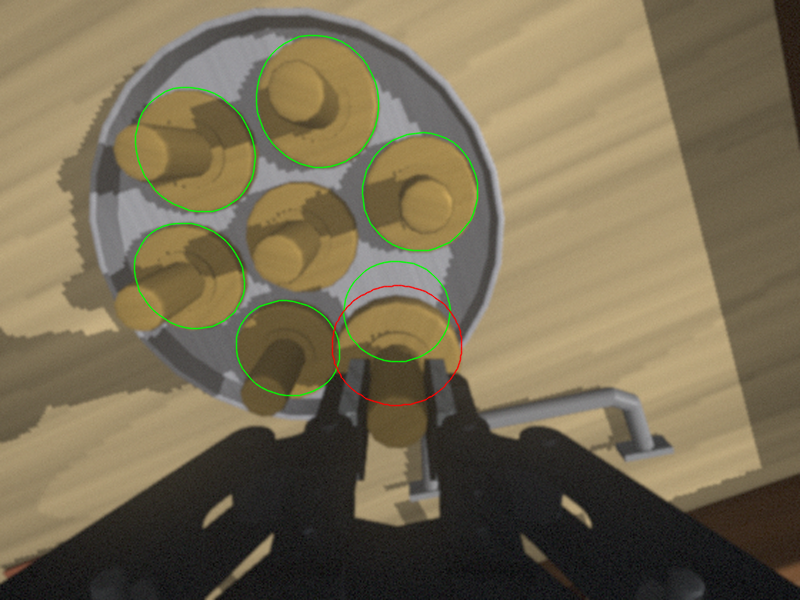

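The view shows that the first knob sits squarely in its ring at (190,275). The held plate's upper edge is at row 296 against 286 for the target ring, so I'll shift +4 mm in tool x and descend.

servo_tool(steps=[{"jaw":0.01,"x":0.004,"y":0,"z":0,"twist":0},{"jaw":0.01,"x":0,"y":0,"z":0.009,"twist":0},{"jaw":0.01,"x":0,"y":0,"z":0.009,"twist":0},{"jaw":0.01,"x":0,"y":0,"z":0.007,"twist":0},{"jaw":0.01,"x":0,"y":0,"z":0.006,"twist":0},{"jaw":0.01,"x":0,"y":0,"z":0.005,"twist":0},{"jaw":0.01,"x":0,"y":0,"z":0,"twist":0},{"jaw":0.01,"x":0,"y":0,"z":0,"twist":0}])

```text
t: 12.88
ee_pos: [0.6444, 0.2281, 0.0456]
ee_rot: [[-0.909, 0.416, -0.001], [0.416, 0.909, -0.0], [0.001, -0.001, -1.0]]
ft_force: [0.5, 0.2, -1.5]
width: 0.218
```

servo_tool(steps=[{"jaw":0.01,"x":0,"y":0,"z":0.002,"twist":0},{"jaw":0.01,"x":0,"y":0,"z":0,"twist":0}])

```text
t: 13.05
ee_pos: [0.6451, 0.2282, 0.0443]
ee_rot: [[-0.909, 0.416, 0.0], [0.416, 0.909, 0.0], [-0.0, 0.0, -1.0]]
ft_force: [0.3, 0.5, -1.9]
width: 0.216
```

servo_tool(steps=[{"jaw":0.01,"x":0,"y":0,"z":0.0015,"twist":0},{"jaw":0.01,"x":0,"y":0,"z":0,"twist":0}])

```text
t: 13.22
ee_pos: [0.6449, 0.2282, 0.0428]
ee_rot: [[-0.909, 0.416, 0.0], [0.416, 0.909, 0.0], [-0.0, 0.0, -1.0]]
ft_force: [-0.5, -0.1, -2.2]
width: 0.212
```

servo_tool(steps=[{"jaw":0.01,"x":-0.0015,"y":0,"z":0,"twist":0},{"jaw":0.01,"x":0,"y":0,"z":0.001,"twist":0},{"jaw":0.01,"x":0,"y":0,"z":0,"twist":0}])

```text
t: 13.47
ee_pos: [0.6465, 0.2275, 0.0419]
ee_rot: [[-0.909, 0.416, 0.0], [0.416, 0.909, 0.0], [-0.0, 0.0, -1.0]]
ft_force: [0.4, -0.1, -1.8]
width: 0.215
```

servo_tool(steps=[{"jaw":0.01,"x":0,"y":0,"z":0.0015,"twist":0},{"jaw":0.01,"x":0,"y":0,"z":0,"twist":0}])

```text
t: 13.63
ee_pos: [0.6465, 0.2276, 0.0418]
ee_rot: [[-0.909, 0.416, 0.001], [0.416, 0.909, 0.0], [-0.001, 0.0, -1.0]]
ft_force: [-3.4, -0.6, 6.4]
width: 0.216
```

Contact came at z 0.0418, and 0.0418 − 0.0307 = 0.011, the tin floor. I'm releasing, rising and looking.

servo_tool(steps=[{"jaw":0.01,"x":0,"y":0,"z":-0.0005,"twist":0},{"jaw":0.042,"x":0,"y":0,"z":0,"twist":0},{"jaw":0.042,"x":0,"y":0,"z":0,"twist":0},{"jaw":0.042,"x":0,"y":0,"z":0,"twist":0},{"jaw":0.042,"x":0,"y":0,"z":0,"twist":0},{"jaw":0.042,"x":0,"y":0,"z":-0.02,"twist":0},{"jaw":0.042,"x":0,"y":0,"z":-0.035,"twist":0},{"jaw":0.042,"x":0,"y":0,"z":-0.035,"twist":0},{"jaw":0.042,"x":0,"y":0,"z":-0.035,"twist":0},{"jaw":0.042,"x":0,"y":0,"z":-0.02,"twist":0}])

```text
t: 14.47
ee_pos: [0.6478, 0.228, 0.1902]
ee_rot: [[-0.909, 0.416, 0.005], [0.416, 0.909, 0.001], [-0.004, 0.003, -1.0]]
ft_force: [0.3, 0.4, 0.5]
width: 0.494
```

servo_tool(steps=[{"jaw":0.042,"x":-0.03,"y":0,"z":0,"twist":0},{"jaw":0.042,"x":-0.03,"y":0,"z":0,"twist":0},{"jaw":0.042,"x":0,"y":0,"z":0,"twist":0},{"jaw":0.042,"x":0,"y":0,"z":0,"twist":0},{"jaw":0.042,"x":0,"y":0,"z":0,"twist":0},{"jaw":0.042,"x":0,"y":0,"z":0,"twist":0}])

```text
t: 14.97
ee_pos: [0.6998, 0.203, 0.1853]
ee_rot: [[-0.91, 0.415, -0.001], [0.415, 0.91, -0.0], [0.001, -0.001, -1.0]]
ft_force: [-1.1, 0.2, -0.5]
width: 0.489
```

Run:
```python
from h import *
c=capture("wrist"); s=status.read_state(); print(s["t"],s["ee_pos"],s["width"],s["ft_force"])
img=cv2.resize(c["color"],(800,600),interpolation=cv2.INTER_CUBIC)
for i in(-1,1):
  a=np.radians(-35.05+60*i); p=(.5931+.058*np.cos(a),.2021+.058*np.sin(a)); circ(img,c,(*p,.018),.026,(0,255,0),s=800/560); circ(img,c,(*p,.065),.010,(255,0,0),s=800/560)
cv2.imwrite("pics/w7.png",img)
```

```text
15.0167 [0.69983466 0.20316675 0.18559785] 0.49141147540525326 [ 0.5219275  -0.51817536  0.02212685]
```

View pics/w7.png

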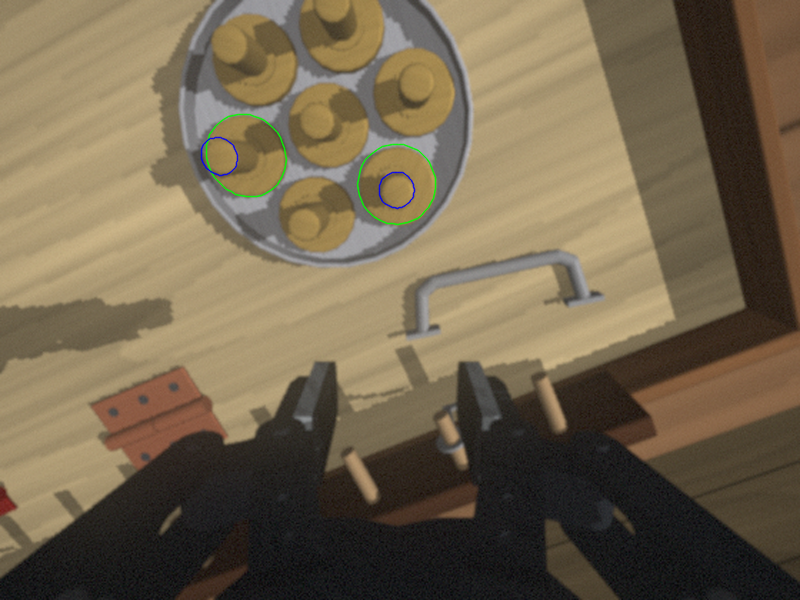

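The last view shows both knobs flat and upright in their rings, at (246,155) and (397,185). Their grip tops are on target and the gripper is clear.

```bash
python3 -c "
from bench import robot
print(robot.sign_off())"
```

```text
the job is handed in; nothing more can be done
None
```

Both loose 52 mm knobs are standing in the tin's two empty places. I released them and handed the job in at about 15 s. The larger and smaller knobs were not touched.

- **Seating:** each knob met the floor at the height expected for the tin's bottom, under about 13 N. The last wrist picture shows both plates inside their target rings, clear of their neighbours, with the grip tops on target and the gripper well clear.
- **Disagreements:** my first position estimates from the top and side cameras differed from the wrist camera by 5–7 mm in y, so I placed both knobs using the wrist view alone. At gap_2 the arm was still settling when I took the picture, so I took back 1.5 mm of the 4 mm shift before contact.
- **Extras and refusals:** I viewed 10 pictures. The first two move calls were refused because some keys were missing, so one of those pictures only showed the start position.

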